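# Ready the router station for a cutter change and hold its guard open

### The job

Get the router station ready for a cutter change: lay the collet spanner (the tool with the open jaws) down in its wooden cradle, lying level in both notches with its head at the narrow-notch end, and let go of it. Then lift the router's guard and hold it open at 60 degrees from shut, and finish still holding it there, because it falls shut by itself. Do not drop the spanner or let the guard slam, and leave the other things on the bench as they are.

Things in the scene. Friction and masses are not known exactly. Their poses are not given: they have to be found in the camera images.
- spanner: loose collet spanner lying flat, 0.2-0.33 kg. Black rubber handle 24 wide (y) x 20 tall (z), from x = -95 to +15 mm; flat steel shank 14 wide x 8 tall, underside at z = 6, to x = 73; open-jawed steel head 40 wide x 10 tall to x = 107. Origin on the handle's underside (on the bench when lying), near the balance point: a good place to grip. x points to the head, z up
- spanner_head (a point): the spanner's open-jawed head: point in its jaws, 90 mm in +x and 10 mm in +z from the spanner's origin
- cradle: wooden spanner cradle fixed to the bench: base board 230 (x) x 80 (y) x 12 tall with two upright notched blocks, 100 clear between them for fingers; notches open upward, running along x. Origin at the centre of the underside; x points to the narrow notch, where the head goes. Seated spanner: origin at (0, 0, 30 mm) in this frame, axes along the cradle's; up to 20 mm off along x is still seated
- cradle_wide (a point): floor of the cradle's wide notch, for the tail of the handle: at x = -75, z = 30 mm in the cradle's frame; block 20 thick along x, notch 32 wide (44 in its upper half), block top at z = 50
- cradle_narrow (a point): floor of the cradle's narrow notch, for the shank: at x = +45, z = 36 mm in the cradle's frame; block 20 thick along x, notch 20 wide (32 in its upper half; the handle does not fit its bottom), block top at z = 56
- station: router station fixed to the bench: ply board 300 (x) x 260 (y) x 18 tall with a cutter in the middle, a wooden fence 250 wide along its far side (x = 86 to 104, top at z = 110), a hinged guard over the cutter. Origin at the centre of the underside; x points away from the robot to the fence, z up
- guard_hinge (a point): middle of the guard's hinge line, 82 mm in +x and 100 mm in +z from the station's origin; the hinge line runs along the station's y; this frame does not turn with the guard
- guard_grip (a point): centre of the guard's grip: black bar 18 diameter, 44 long along the station's y, on a stem 12 diameter, 40 above the guard's plate at its front edge. Guard shut: 150 mm in -x and 40 mm in +z from guard_hinge. Turns with the guard. Can be pinched from above across its two ends (closing along y), fingers straight down: it swivels between the pads as the guard rises
- guard (a joint): angle of the guard, an aluminium frame with a clear window, 0.36-0.6 kg, 146 wide (y), 160 from hinge to front edge, 5 thick: 0 = shut (plate level, 100 above the bench), grows as the front edge rises, stop at 1.45 rad (83 degrees). Its weight and a light spring shut it whenever it is let go
- screwdriver: loose screwdriver lying flat, black round handle and thin round steel blade, 200 long; a bystander that may lie among the task's things; origin near its middle
- white_bottle: loose small white bottle, 38 diameter, 70 tall, standing; bystander
- brown_bottle: loose small brown glass bottle, 38 diameter, 75 tall, standing; bystander
- tape: loose roll of paper tape lying flat, 90 outer diameter, 24 tall; bystander
- sanding_block: loose cork sanding block, 70 x 110 x 30 tall; bystander
- offcut: loose dark wood offcut lying flat, 40 x 120 x 18 tall; bystander

How it is judged:
By the outcome, as a careful person would: the job done as asked, in the order asked, and still so for the second after the job is handed in, while the arm keeps its last pose, push and grip.
It also fails if it takes over 64 s, if anything falls off the work surface, if the arm or the gripper's body presses on something with over 40 N, if the wrist force passes 120 N, or if a joint passes its speed limit or range.

### The arm

A 6-joint arm with a two-finger parallel gripper is mounted at the origin on the work surface. World frame = base frame: x ahead of the robot, y to its left, z up, the work surface at z = 0. Lengths are in mm, angles in rad, forces in N, time in s.
With the tool pointing down it reaches from about 275 to 750 mm from the base axis. Payload 10.2 kg.
Tool frame: the origin (TCP) lies on the centre line of the jaws, within the pads' length; the fingertips stand 19 mm ahead of it and the grasp point (between the pads) is the TCP; z points along the fingers, y is the line along which they close (so a half turn about z gives the same grasp; the last joint's range is limited). The gripper opens to 85 mm and grips with 20 to 120 N. Pads are 22 mm wide; open, the fingers measure 114 mm over their backs; the gripper's body (76 mm by 85 mm) begins 54 mm behind the grasp point. The pads swing forward as they close: fully open they stand 13 mm farther back than shut.
Start: joints at [1.104, 0.313, 1.498, -0, 1.331, -0.223], TCP at [126.743, 509.477, 219.094] pointing down, gripper open.
Joint ranges: [-2.94, 2.94], [-0.97, 2.17], [0.19, 2.56], [-1.23, 4.37], [0.02, 3.11], [-2.88, 2.88]. Speed limits (rad/s): [2.39, 2.39, 3.01, 3.14, 3.14, 3.14].

### API

Orientations are given as a unit quaternion [w, x, y, z].
In Python, from rig import sense, capture, finish_job, regions_of, mark_of gives the robot as it stands.
- The arm moves only by the tool jog_arm, never from a script. Its argument "series" is text: rows parted by semicolons, each of 7 numbers parted by spaces: the shift along the tool's x, y, z in units of 0.4 m (1.0 is 0.4 m), then the turn, a rotation vector about the tool's x, y, z in units of pi/2 rad (1.0 is pi/2 rad), then the opening, from -1 (shut) to 1 (fully open). A call has 1 to 20 rows; each row is the pose to reach, as a shift and turn from the pose commanded when the call began, along the tool's axes at that moment; what a row does not reach only later rows make up. A row lasts 1/8 s, in which the tool goes at most 62.5 mm and 10.7 degrees, less where a joint would pass 70% of its speed; a pose out of reach is approached as far as the arm can. A call with a number of a shift or a turn outside -1 to 1 is refused whole. A call with a gripper value outside its range is refused whole. The fingers move at their own pace and stop on an object; "grip_force" is the grip in N (left out, the last holds). Time passes only in rows, so rows that repeat a pose let the fingers close. It gives the time, the measured TCP pose, the force, the opening and the grip force at its end, in the units of the state.
- sense(): the state, without advancing time (a new reading comes with each control period).
- capture(name): name is "scene" or "top"; returns a dict with "img" (400x640x3 uint8, red, green, blue), "intrinsics" (3x3 intrinsics, pixels), "dist_coeffs" ([k1, k2, p1, p2, k3] as OpenCV has them; the pictures are not rectified), "R" (3x3) and "t" (3): a world point X has camera coordinates R X + t. Camera axes: x right, y down, z forward; pixel columns grow to the right and rows downward; lengths in mm; the calibration is good to about 2 mm. A picture is of the moment at which its call begins. There is no depth.
- finish_job(): hands the job in; it is judged then, once.
Trained networks look in a picture, given as the dict that the camera call returned (one of the last four; its "shot" number tells which), for a name from the list of things; names that differ only in an ending like _2 or _b are one class to them, and where a whole thing is asked for, a point or a joint stands for the part that bears it (a point fixed in the world has none). Each returns a list of dicts, best first, with "confidence" (0 to 1); they miss things now and then, are a little off and sometimes report something else, mostly with a low value. They report only what shows in the picture. A call takes as long as a camera call.
- regions_of(label, picture): "region" (400x640 bool, what is visible of it) and "point" ([row, column] in pixels, amid what is visible of it).
- mark_of(label, picture): "point" ([row, column] in pixels: a listed point, or the origin of a listed thing).
The state is a dict: "time_s": time; "joints": joint angles; "dq": joint speeds; "tau": joint torques, N m; "eef_pos": TCP position; "ee_rot": TCP orientation; "force": force on the tool from outside, world axes, zero at the start; "wrist_torque": the same for the moment, N m; "grip_width": opening from 0.0 (shut) to 1.0 (fully open); "grip_force": force on a finger pad.
Only numpy, scipy, OpenCV 4.12 (cv2) and the standard library are available. Lean on these libraries where they do the work, as an engineer would, in place of code of your own. Each camera call takes 0.05 s, during which the arm holds its last target. There are 200 camera calls.

## Working session

There is one attempt and no reset: what is moved stays moved. The work goes in short steps, Python scripts to look and compute and a tool call to move; the robot and the scene stay as the last step left them, time stands still between calls to the robot, and variables do not carry over. Pictures are saved under pics/ and viewed, at most 10 in all, crops included, and the job is handed in when it is done.

Besides the shell and the picture viewer there is one more tool, called after ">>>" as a command line: name --argument value ..., lists and objects as JSON in quotes. jog_arm: Moves the arm, as the interface text tells. Shifts and turns lie within -1 to 1; 1 stands for 0.4 m of shift or pi/2 rad of turn. Its arguments: {"type":"object","properties":{"series":{"type":"string"},"grip_force":{"type":"number"}},"required":["series"]}

```bash
mkdir -p pics; cat > h.py <<'E'
import numpy as np, cv2
from scipy.spatial.transform import Rotation as Ro
from rig import sense, capture, finish_job, regions_of, mark_of
def cal(c): return [np.array(c[k],float) for k in("intrinsics","dist_coeffs","R","t")]
def ray(c,rc):
    K,D,R,t=cal(c); u=cv2.undistortPoints(np.array([[[rc[1],rc[0]]]],float),K,D)[0,0]
    return -R.T@t, R.T@np.array([u[0],u[1],1])
def at_z(c,rc,z):
    o,d=ray(c,rc); return o+d*(z-o[2])/d[2]
def tri(cs,rcs):
    A=np.zeros((3,3));b=np.zeros(3);rs=[]
    for c,rc in zip(cs,rcs):
        o,d=ray(c,rc);d=d/np.linalg.norm(d);P=np.eye(3)-np.outer(d,d);A+=P;b+=P@o;rs.append((o,P))
    X=np.linalg.solve(A,b); return X,[round(float(np.linalg.norm(P@(X-o))),1) for o,P in rs]
def proj(c,X):
    K,D,R,t=cal(c); return cv2.projectPoints(np.atleast_2d(np.array(X,float)),cv2.Rodrigues(R)[0],t,K,D)[0][:,0]
def shift(dw,R0):  # world shift mm -> tool units
    return R0.T@np.array(dw)/400
E
python3 - <<'E'
from h import *
np.set_printoptions(precision=1,suppress=True)
s=sense(); print(s["time_s"],s["eef_pos"],s["ee_rot"],s["grip_width"])
cs=[capture("scene"),capture("top")]
for n,c in zip(("scene","top"),cs): cv2.imwrite(f"pics/{n}0.png",c["img"][:,:,::-1])
for l in ["spanner","spanner_head","cradle","cradle_wide","cradle_narrow","station","guard_hinge","guard_grip","screwdriver","white_bottle","brown_bottle","tape","sanding_block","offcut"]:
    m=[mark_of(l,c) for c in cs]
    print(l,[[(np.round(x["point"]),round(x["confidence"],2)) for x in k[:2]] for k in m], end=" ")
    if m[0] and m[1]: print(*tri(cs,[k[0]["point"] for k in m]))
    else: print()
E
```

```text
0.0 [126.6 509.2 218.5] [-0.   0.1  1.  -0. ] 1.001522973560853
spanner [[(array([198., 292.]), 0.84)], [(array([198., 320.]), 0.65)]] [570.5 -89.5  89.1] [49.9, 49.9]
spanner_head [[], [(array([174., 376.]), 0.76), (array([208., 420.]), 0.61)]] 
cradle [[(array([232., 329.]), 0.92)], []] 
cradle_wide [[(array([212., 346.]), 0.69)], [(array([220., 323.]), 0.83)]] [476.3 -67.6  17.6] [1.1, 1.1]
cradle_narrow [[(array([234., 315.]), 0.81)], [(array([183., 321.]), 0.9)]] [590.  -59.2  14.1] [3.2, 3.2]
station [[(array([320., 402.]), 0.92)], [(array([185., 225.]), 0.93)]] [584.3 241.9 -10. ] [2.6, 2.6]
guard_hinge [[(array([318., 385.]), 0.7)], [(array([144., 215.]), 0.88)]] [678.1 256.  102.3] [4.7, 4.7]
guard_grip [[(array([258., 434.]), 0.59), (array([198., 294.]), 0.28)], [(array([198., 215.]), 0.8)]] [516.5 231.8 129.4] [0.9, 0.9]
screwdriver [[(array([174., 274.]), 0.85)], [(array([208., 422.]), 0.8), (array([146., 397.]), 0.67)]] [ 517.2 -371.4  -10.7] [10.5, 10.5]
white_bottle [[(array([258., 250.]), 0.64)], [(array([136., 334.]), 0.68)]] [750.4 -99.   -1.9] [0.4, 0.4]
brown_bottle [[(array([244., 232.]), 0.84)], [(array([132., 352.]), 0.71)]] [ 763.7 -155.7    4.4] [1.9, 1.9]
tape [[(array([159., 335.]), 0.55)], [(array([275., 395.]), 0.88)]] [ 318.9 -292.9    2.4] [4.8, 4.8]
sanding_block [[(array([271., 491.]), 0.72), (array([208., 265.]), 0.55)], [(array([268., 209.]), 0.84)]] [322.5 277.9  -8.7] [2.0, 2.0]
offcut [[(array([209., 223.]), 0.88), (array([244., 233.]), 0.33)], [(array([146., 396.]), 0.93)]] [ 721.2 -296.7   -0.1] [1.8, 1.8]
```

```bash
python3 - <<'E'
import cv2
a=cv2.imread("pics/scene0.png")[130:380,200:540];b=cv2.imread("pics/top0.png")[110:300,190:450]
cv2.imwrite("pics/a.png",cv2.resize(a,(800,588),interpolation=3));cv2.imwrite("pics/b.png",cv2.resize(b,(800,585),interpolation=3))
E
```

```text
(no output)
```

View pics/a.png

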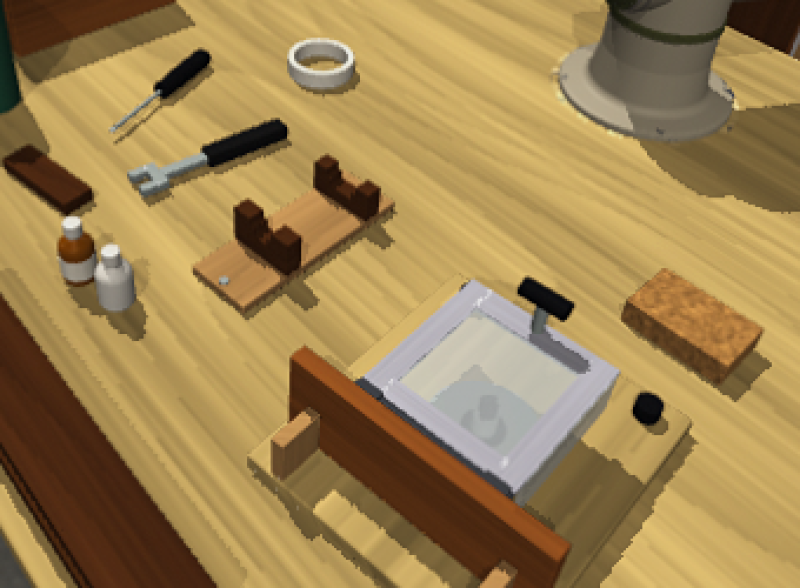

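View pics/b.png

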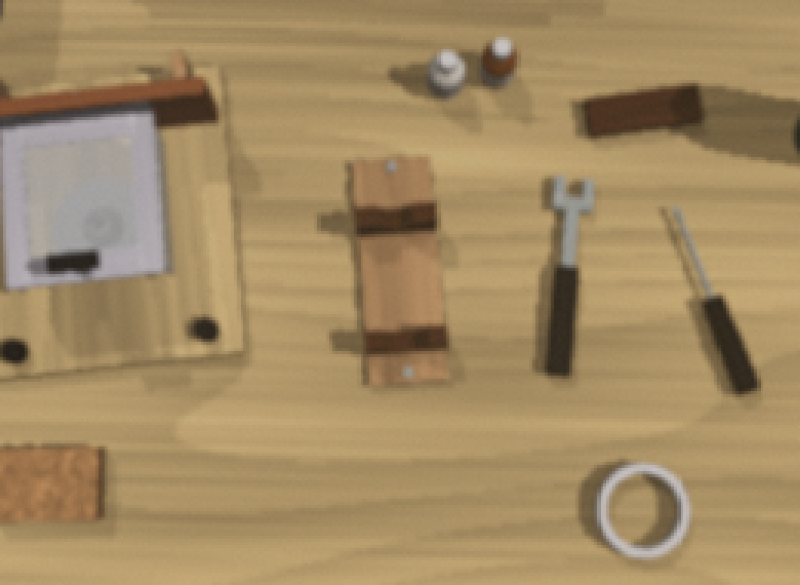

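The scene view shows the spanner at crop (210,155) and the cradle at (300,240), with the taller narrow-notch block toward the fence. The guard grip is at (545,300). The top view agrees: the spanner runs vertically near crop x≈565 with its head up. Next I'll fit box models to the network regions to get poses.

```bash
cat > fit.py <<'E'
from h import *
from scipy.optimize import minimize
B={"spanner":[(-95,15,-12,12,0,20),(15,73,-7,7,6,14),(73,88,-20,20,5,15),(88,107,-20,-9,5,15),(88,107,9,20,5,15)],
"cradle":[(-115,115,-40,40,0,12)]+[(x-10,x+10,a,b,12,h) for x,h,w,v in((-75,50,16,22),(45,56,10,16)) for a,b in((-40,-v),(v,40))]+[(-85,-65,-40,40,12,30),(35,55,-40,40,12,36)]}
def mask(c,boxes,p,z0=0,S=4):
    m=np.zeros((400*S,640*S),np.uint8); cs,sn=np.cos(p[2]),np.sin(p[2])
    for b in boxes:
        P=np.array([(x,y,z) for x in b[:2] for y in b[2:4] for z in b[4:]],float)
        W=np.c_[p[0]+cs*P[:,0]-sn*P[:,1],p[1]+sn*P[:,0]+cs*P[:,1],P[:,2]+z0]
        q=(proj(c,W)+.5)*S
        cv2.fillConvexPoly(m,cv2.convexHull(np.round(q).astype(np.int32)),1)
    return cv2.resize(m.astype(np.float32),(640,400),interpolation=cv2.INTER_AREA)
def fit(boxes,regs,p0,z0=0):
    def cost(p):
        e=0
        for c,r in regs:
            m=mask(c,boxes,p,z0); e+=1-np.minimum(m,r).sum()/np.maximum(m,r).sum()
        return e/len(regs)
    p0=np.array(p0,float); sim=p0+np.array([[0,0,0],[12,0,0],[0,12,0],[0,0,.1]])
    o=minimize(cost,p0,method="Nelder-Mead",options=dict(initial_simplex=sim,xatol=.1,fatol=1e-4)); return o.x,o.fun
E
python3 - <<'E'
from fit import *
np.set_printoptions(precision=3,suppress=True)
cs=[capture("scene"),capture("top")]
top=cs[1]
a=at_z(top,(231.8,371.4),15);b=at_z(top,(175,376),10);print("sp",a,b)
sp0=[*(a+(b-a)*95/197)[:2],np.arctan2(*(b-a)[1::-1])]
for n,p0 in (("spanner",sp0),("cradle",[547,-62,.07])):
    rg=[]
    for c in cs:
        r=regions_of(n,c); print(n,[(round(x["confidence"],2),np.round(x["point"]),x["region"].sum()) for x in r[:2]])
        if r: rg.append((c,r[0]["region"].astype(np.float32)))
    for S in (rg,rg[:1],rg[1:]):
        if S: print(fit(B[n],S,p0))
for l in ["guard_grip","guard_hinge","station","spanner","spanner_head","cradle_wide","cradle_narrow"]:
    print(l,[[np.round(x["point"],1) for x in mark_of(l,c)[:1]] for c in cs])
rs=[regions_of("guard_grip",c) for c in cs]
print([[(round(x["confidence"],2),np.round(x["point"]),x["region"].sum()) for x in r[:2]] for r in rs])
# station footprint: top board corners seen? region of station
for c in cs:
    r=regions_of("station",c)
    print([(round(x["confidence"],2),x["point"],x["region"].sum()) for x in r[:2]])
    if r: cv2.imwrite(f"pics/st{c['shot']}.png",r[0]["region"].astype(np.uint8)*255)
E
```

```text
sp [ 443.873 -216.542   15.   ] [ 622.096 -231.746   10.   ]
spanner [(0.56, array([191., 290.]), np.int64(610)), (0.23, array([248., 250.]), np.int64(398))]
spanner [(0.85, array([199., 374.]), np.int64(497)), (0.35, array([180., 223.]), np.int64(7988))]
(array([ 541.768, -223.518,   -0.084]), np.float64(0.14084336161613464))
(array([ 540.694, -225.304,   -0.087]), np.float64(0.12091118097305298))
(array([ 541.455, -223.069,   -0.084]), np.float64(0.13101178407669067))
cradle [(0.79, array([229., 326.]), np.int64(2363))]
cradle [(0.79, array([195., 320.]), np.int64(2009))]
(array([550.673, -56.854,   0.108]), np.float64(0.0633104145526886))
(array([550.655, -59.602,   0.122]), np.float64(0.06867814064025879))
(array([550.505, -56.068,   0.111]), np.float64(0.039340198040008545))
guard_grip [[array([259.6, 434. ])], [array([192.9, 215.6])]]
guard_hinge [[array([319.5, 382.7])], [array([148.8, 213.8])]]
station [[array([319.6, 401.4])], []]
spanner [[array([196.4, 290.7])], [array([198.7, 374.5])]]
spanner_head [[array([206.9, 262. ])], [array([173.9, 379.4])]]
cradle_wide [[array([211.1, 347.4])], [array([220.1, 323. ])]]
cradle_narrow [[array([233.2, 316. ])], [array([180.3, 319.1])]]
[[(0.68, array([292., 414.]), np.int64(5845))], [(0.72, array([171., 218.]), np.int64(2926))]]
[(0.79, [321.2, 400.7], np.int64(17267)), (0.31, [194.3, 291.4], np.int64(662))]
[(0.67, [183.9, 223.3], np.int64(8106))]
```

```bash
cat > plan.py <<'E'
from h import *
def plan(P,yaw=None):
    s=sense(); q=s["ee_rot"]; R=Ro.from_quat([q[1],q[2],q[3],q[0]]).as_matrix()
    d=R.T@(np.array(P,float)-s["eef_pos"])/400
    Rt=R
    if yaw is not None:  # tool down, tool x along +-axis
        c=[]
        for k in(0,np.pi):
            x=np.array([np.cos(yaw+k),np.sin(yaw+k),0]);z=np.array([0,0,-1.]);T=np.c_[x,np.cross(z,x),z]
            rv=Ro.from_matrix(R.T@T).as_rotvec(); c.append(rv)
        rv=min(c,key=np.linalg.norm)
    else: rv=np.zeros(3)
    print("t",round(s["time_s"],2),"pos",np.round(s["eef_pos"],1),"shift",np.round(d,4),"turn",np.round(rv/(np.pi/2),4))
E
python3 -c "
from plan import *
plan([541.5,-224,150],-.084);print(sense()['joints'])"
```

```text
t 2.7 pos [126.7 509.5 219.1] shift [-1.4489 -1.5292  0.1728] turn [ 0.      0.     -0.1017]
[ 1.10360908e+00  3.12874576e-01  1.49768797e+00  6.03902782e-07
  1.33101430e+00 -2.23379468e-01]
```

>>> jog_arm --series "-0.72 -0.765 0 0 0 -0.1 1;-0.72 -0.765 0 0 0 -0.1 1;-0.72 -0.765 0 0 0 -0.1 1;-0.72 -0.765 0 0 0 -0.1 1;-0.72 -0.765 0 0 0 -0.1 1;-0.72 -0.765 0 0 0 -0.1 1;-0.72 -0.765 0 0 0 -0.1 1;-0.72 -0.765 0 0 0 -0.1 1" --grip_force 60

```text
time_s: 3.7
eef_pos: [333.5, 141.0, 219.2]
ee_rot: [0.0, 0.046, 0.999, -0.0]
force: [0.1, -0.7, 0.2]
grip_width: 1.004
grip_force: 0.0
```

```bash
python3 -c "
from plan import *
plan([541.5,-224,110],-.084)"
```

```text
t 3.7 pos [333.5 141.  219.2] shift [-0.6014 -0.8609  0.2734] turn [-0.0001  0.0002 -0.005 ]
```

>>> jog_arm --series "-0.601 -0.861 0 0 0 -0.005 1;-0.601 -0.861 0 0 0 -0.005 1;-0.601 -0.861 0 0 0 -0.005 1;-0.601 -0.861 0 0 0 -0.005 1;-0.601 -0.861 0.1 0 0 -0.005 1;-0.601 -0.861 0.2 0 0 -0.005 1;-0.601 -0.861 0.273 0 0 -0.005 1;-0.601 -0.861 0.273 0 0 -0.005 1;-0.601 -0.861 0.273 0 0 -0.005 1;-0.601 -0.861 0.273 0 0 -0.005 1"

```text
time_s: 4.95
eef_pos: [542.4, -219.9, 111.0]
ee_rot: [0.001, 0.039, 0.999, -0.0]
force: [0.5, 0.1, 0.1]
grip_width: 0.998
grip_force: 0.0
```

```bash
python3 - <<'E'
from plan import *
plan([541.5,-224,22],-.084)
ims=[capture(n)["img"] for n in("scene","top")]
v=np.vstack([cv2.resize(ims[0][120:300,210:370],(800,450)) [:300],np.zeros((1,800,3),np.uint8)]) 
a=cv2.resize(ims[0][110:260,200:350],(400,400));b=cv2.resize(ims[1][150:250,320:420],(400,400))
cv2.imwrite("pics/c.png",np.hstack([a,b])[:,:,::-1])
E
```

```text
t 4.95 pos [ 542.4 -219.9  111. ] shift [ 0.0018 -0.0103  0.2226] turn [-0.0003  0.0008  0.004 ]
```

View pics/c.png

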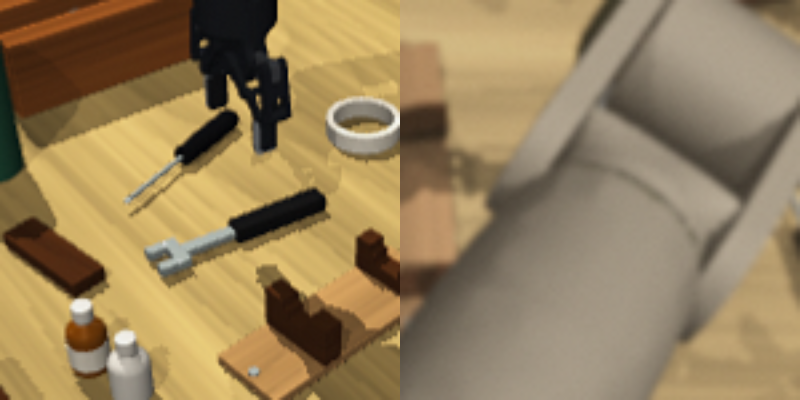

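The gripper is above the handle at left (270,150), with nothing in its way. I'll descend now.

>>> jog_arm --series "0.001 -0.009 0.08 0 0 0 1;0.001 -0.009 0.16 0 0 0 1;0.001 -0.009 0.21 0 0 0 1;0.001 -0.009 0.222 0 0 0 1;0.001 -0.009 0.222 0 0 0 1;0.001 -0.009 0.222 0 0 0 1"

```text
time_s: 5.8
eef_pos: [541.9, -224.7, 22.3]
ee_rot: [0.001, 0.039, 0.999, -0.001]
force: [-0.8, 0.4, 0.0]
grip_width: 1.001
grip_force: 0.0
```

```bash
python3 - <<'E'
from plan import *
plan([541.5,-224,22],-.084)
E
```

```text
t 5.8 pos [ 541.9 -224.7   22.3] shift [0.0012 0.0016 0.0008] turn [-0.0006  0.0011  0.0034]
```

>>> jog_arm --series "0 0 0 0 0 0 -1;0 0 0 0 0 0 -1;0 0 0 0 0 0 -1;0 0 0 0 0 0 -1;0 0 0 0 0 0 -1;0 0 0 0 0 0 -1;0 0 0 0 0 0 -1;0 0 0 0 0 0 -1;0 0 0 0 0 0 -1;0 0 0 0 0 0 -1" --grip_force 70

```text
time_s: 7.05
eef_pos: [541.3, -224.5, 21.1]
ee_rot: [-0.0, 0.039, 0.999, -0.0]
force: [-0.3, 0.2, 0.5]
grip_width: -0.002
grip_force: 0.0
```

Shut to zero with nothing held, so it missed. I'll look.

```bash
python3 - <<'E'
from h import *
ims=[capture(n) for n in("scene","top")]
s=sense();print(s["eef_pos"],s["force"],s["grip_width"],s["grip_force"],proj(ims[0],[s["eef_pos"],s["eef_pos"]-[0,0,19]]))
a=cv2.resize(ims[0]["img"][140:240,230:330],(500,500),interpolation=3);b=cv2.resize(ims[1]["img"][150:250,320:420],(300,300))
b=np.vstack([b,np.zeros((200,300,3),np.uint8)])
cv2.imwrite("pics/d.png",np.hstack([a,b])[:,:,::-1])
for c in ims: print(mark_of("spanner",c)[:2],mark_of("spanner_head",c)[:2])
E
```

```text
[ 541.34770866 -224.47473398   21.1125988 ] [-0.17965112 -0.42826882 -0.07129537] -0.0006003261286566509 0.0 [[291.40685113 191.34726967]
 [291.64962039 196.65670728]]
[{'point': [198.8, 294.2], 'confidence': 0.78}] [{'point': [234.7, 314.9], 'confidence': 0.71}, {'point': [205.9, 265.4], 'confidence': 0.6}]
[{'point': [273.2, 397.1], 'confidence': 0.31}] []
```

View pics/d.png

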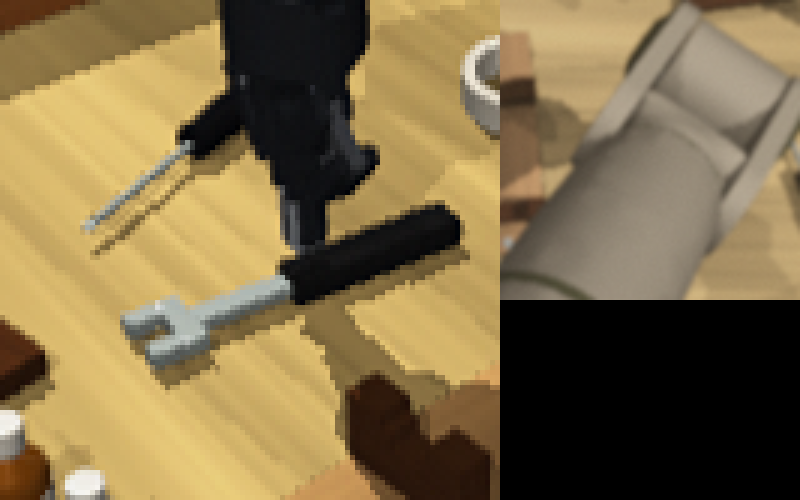

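>>> jog_arm --series "0 0 -0.08 0 0 0 -1;0 0 -0.15 0 0 0 -1;0 0 -0.15 0 0 0 -1;0 0 -0.15 0 0 0 -1"

```text
time_s: 7.85
eef_pos: [540.9, -224.2, 80.2]
ee_rot: [-0.001, 0.039, 0.999, 0.0]
force: [-0.4, 0.1, 0.3]
grip_width: 0.001
grip_force: 0.0
```

```bash
python3 - <<'E'
from fit import *
c=capture("scene"); s=sense(); p=s["eef_pos"]
print(p,s["joints"])
S=8; im=cv2.resize(c["img"][130:220,240:330],None,fx=6,fy=6,interpolation=cv2.INTER_NEAREST)[:,:,::-1].copy()
X=[p,p-[0,0,19],[p[0],p[1],20]]
cs,sn=np.cos(-.084),np.sin(-.084)
for a,b in((-95,-12),(-95,12),(15,-12),(15,12)): X.append([541.5+cs*a-sn*b,-224+sn*a+cs*b,20])
for i,q in enumerate(proj(c,X)):
    u=(q+.5-[240,130])*6; cv2.drawMarker(im,tuple(int(v) for v in u),[(0,0,255),(0,255,0),(255,0,255)][min(i,2)],0,12,1)
cv2.imwrite("pics/e.png",im)
r=regions_of("spanner",c)[0]; print(r["confidence"],fit(B["spanner"],[(c,r["region"].astype(np.float32))],[541.5,-224,-.084]))
E
```

```text
[ 540.80659976 -224.15749381   79.90550666] [-5.92916517e-01  5.82060478e-01  1.47584233e+00 -1.69526695e-05
  1.08571627e+00 -2.08479286e+00]
0.81 (array([ 5.42654444e+02, -2.26234698e+02, -6.08477053e-02]), np.float64(0.20886540412902832))
```

View pics/e.png

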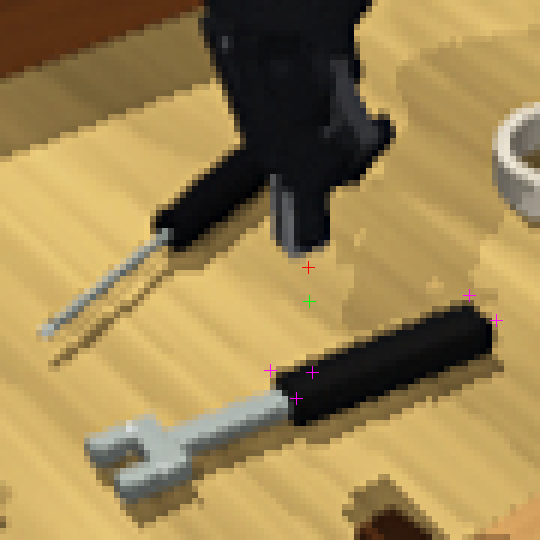

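The shut fingertips appear at (300,255), while the nominal tip projects to (308,301), roughly 25 mm lower. So the fingers probably closed above the handle. I'll descend further in small steps and watch the force.

>>> jog_arm --series "0 0 0.05 0 0 0 1;0 0 0.1 0 0 0 1;0 0 0.14 0 0 0 1;0 0 0.16 0 0 0 1;0 0 0.17 0 0 0 1;0 0 0.17 0 0 0 1;0 0 0.17 0 0 0 1"

```text
time_s: 8.82
eef_pos: [541.6, -224.7, 13.6]
ee_rot: [0.0, 0.039, 0.999, -0.0]
force: [0.3, -0.1, -0.1]
grip_width: 1.003
grip_force: 0.0
```

```bash
python3 - <<'E'
from fit import *
c=capture("scene"); s=sense(); p=s["eef_pos"]; print(p,s["force"],s["grip_width"])
im=cv2.resize(c["img"][130:220,240:330],None,fx=6,fy=6,interpolation=cv2.INTER_NEAREST)[:,:,::-1].copy()
im=np.clip(im.astype(float)*2.2,0,255).astype(np.uint8)
X=[p+[0,-42,0],p+[0,-42,-6],p+[0,42,0],p+[0,42,-6]]
for i,q in enumerate(proj(c,X)):
    u=(q+.5-[240,130])*6; cv2.drawMarker(im,tuple(int(v) for v in u),[(0,0,255),(0,255,0)][i%2],0,12,1)
cv2.imwrite("pics/f.png",im)
E
```

```text
[ 541.60258792 -224.62844807   13.59783287] [0.11110228 0.34291921 0.64625967] 0.9943204253618344
```

View pics/f.png

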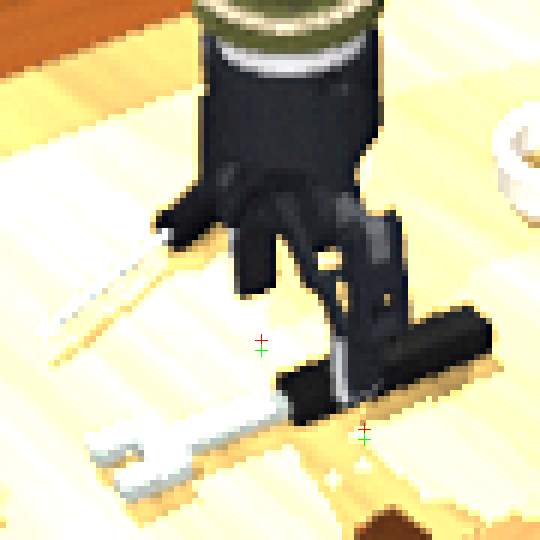

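Both open tips, near (255,292) and (360,398), still sit about 25–30 mm above where the nominal tips should be, and the force is zero. I'll keep going down carefully.

>>> jog_arm --series "0 0 0.01 0 0 0 1;0 0 0.02 0 0 0 1;0 0 0.025 0 0 0 1;0 0 0.025 0 0 0 1"

```text
time_s: 9.38
eef_pos: [541.3, -224.4, 2.9]
ee_rot: [-0.0, 0.039, 0.999, 0.0]
force: [0.4, -0.4, 0.1]
grip_width: 0.997
grip_force: 0.0
```

>>> jog_arm --series "0 0 0.01 0 0 0 1;0 0 0.018 0 0 0 1;0 0 0.018 0 0 0 1;0 0 0.018 0 0 0 1"

```text
time_s: 9.88
eef_pos: [541.4, -224.5, -4.1]
ee_rot: [0.0, 0.039, 0.999, -0.0]
force: [0.3, -0.4, 0.1]
grip_width: 0.998
grip_force: 0.0
```

Now I'll close slowly and see whether it catches the handle.

>>> jog_arm --series "0 0 0 0 0 0 -1;0 0 0 0 0 0 -1;0 0 0 0 0 0 -1;0 0 0 0 0 0 -1;0 0 0 0 0 0 -1;0 0 0 0 0 0 -1;0 0 0 0 0 0 -1" --grip_force 40

```text
time_s: 10.75
eef_pos: [541.5, -224.6, -3.9]
ee_rot: [0.0, 0.039, 0.999, -0.0]
force: [-0.4, -0.5, 4.1]
grip_width: 0.269
grip_force: 40.0
```

Caught the handle: the opening is 22.9 mm at 40 N. I'll firm the grip and lift a little.

>>> jog_arm --series "0 0 0 0 0 0 -1;0 0 -0.01 0 0 0 -1;0 0 -0.03 0 0 0 -1;0 0 -0.06 0 0 0 -1;0 0 -0.1 0 0 0 -1;0 0 -0.1 0 0 0 -1;0 0 -0.1 0 0 0 -1" --grip_force 90

```text
time_s: 11.62
eef_pos: [541.2, -224.4, 35.8]
ee_rot: [-0.0, 0.039, 0.999, 0.0]
force: [-0.2, 0.4, -3.9]
grip_width: 0.248
grip_force: 88.3
```

```bash
python3 - <<'E'
from fit import *
from plan import plan
np.set_printoptions(precision=2,suppress=True)
plan([550.6,-57,110],.108)
s=sense();print(s["force"],s["wrist_torque"],s["grip_width"])
c=capture("scene"); p=s["eef_pos"]
im=cv2.resize(c["img"][130:230,230:330],None,fx=5,fy=5,interpolation=cv2.INTER_NEAREST)[:,:,::-1].copy()
im=np.clip(im.astype(float)*2,0,255).astype(np.uint8)
# spanner expected corners if lifted 40
cs,sn=np.cos(-.084),np.sin(-.084)
dz=p[2]+4
X=[[541.5+cs*a-sn*b,-224+sn*a+cs*b,z+dz] for a,b,z in((-95,-12,20),(-95,12,20),(-95,12,0),(15,12,20),(15,12,0),(107,-20,15),(107,20,15))]
for q in proj(c,X):
    u=(q+.5-[230,130])*5; cv2.drawMarker(im,tuple(int(v) for v in u),(255,0,255),0,10,1)
cv2.imwrite("pics/g.png",im)
E
```

```text
t 11.62 pos [ 541.2 -224.4   35.8] shift [ 0.01  0.42 -0.19] turn [ 0.   -0.   -0.12]
[-0.22  0.37 -3.85] [ 0.   -0.05  0.01] 0.24795403377739528
```

View pics/g.png

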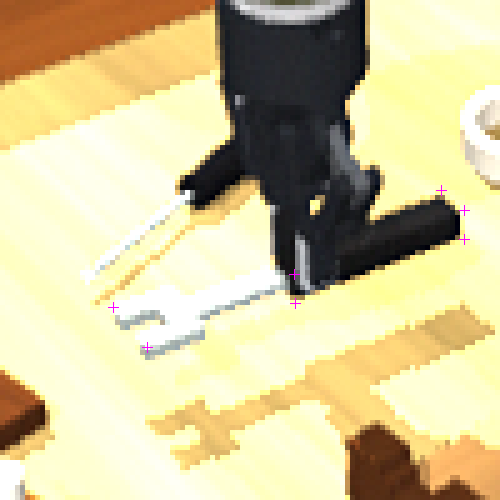

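The spanner is held level, and its corners match the predicted 40 mm lift: tail (462,215), head (118,310). I'll raise it and carry it over the cradle, then measure again.

>>> jog_arm --series "0 0 -0.08 0 0 0 -1;0 0 -0.16 0 0 0 -1;0 0.08 -0.185 0 0 -0.03 -1;0 0.18 -0.185 0 0 -0.06 -1;0.01 0.28 -0.185 0 0 -0.09 -1;0.01 0.36 -0.185 0 0 -0.122 -1;0.01 0.41 -0.185 0 0 -0.122 -1;0.01 0.419 -0.185 0 0 -0.122 -1;0.01 0.419 -0.185 0 0 -0.122 -1;0.01 0.419 -0.185 0 0 -0.122 -1;0.01 0.419 -0.185 0 0 -0.122 -1"

```text
time_s: 13.05
eef_pos: [550.5, -57.8, 109.8]
ee_rot: [-0.0, -0.056, 0.998, -0.0]
force: [-0.2, 0.4, -2.3]
grip_width: 0.251
grip_force: 88.7
```

```bash
cat > ov.py <<'E'
from fit import *
def W(p,P): 
    cs,sn=np.cos(p[2]),np.sin(p[2]); P=np.array(P,float); return np.c_[p[0]+cs*P[:,0]-sn*P[:,1],p[1]+sn*P[:,0]+cs*P[:,1],P[:,2]+p[3]]
SP=[(-95,-12,20),(-95,12,20),(-95,12,0),(15,12,20),(15,12,0),(73,20,15),(73,-20,15),(107,-20,15),(107,20,15)]
CR=[(115,40,12),(115,-40,12),(-115,40,12)]+[(x,y,h) for x,h in((55,56),(35,56),(-65,50),(-85,50)) for y in(-40,40)]
def show(c,sp,cr,box,f,name):
    r0,r1,c0,c1=box; im=cv2.resize(c["img"][r0:r1,c0:c1],None,fx=f,fy=f,interpolation=cv2.INTER_NEAREST)[:,:,::-1]
    im=np.clip(im.astype(float)*1.7,0,255).astype(np.uint8)
    for p,P,col in((sp,SP,(255,0,255)),(cr,CR,(255,255,0))):
        for q in proj(c,W(p,P)):
            u=(q+.5-[c0,r0])*f; cv2.drawMarker(im,tuple(int(v) for v in u),col,0,10,1)
    return im
E
python3 - <<'E'
from ov import *
np.set_printoptions(precision=3,suppress=True)
s=sense(); p=s["eef_pos"]; print(s["time_s"],p,s["ee_rot"],s["force"],s["wrist_torque"])
c=capture("scene"); t=capture("top")
sp=[p[0],p[1],.108,p[2]+4]; cr=[550.6,-57,.108,0]
a=show(c,sp,cr,(150,260,255,385),6,"")
cv2.imwrite("pics/h.png",a[:600,:800])
for k,n in((c,"scene"),(t,"top")):
    r=regions_of("spanner",k); print(n,[(x["confidence"],x["region"].sum()) for x in r[:2]])
    if r: print(fit(B["spanner"],[(k,r[0]["region"].astype(np.float32))],sp[:3],sp[3]))
    cv2.imwrite("pics/raw_%s.png"%n,k["img"])
E
```

```text
13.05 [550.539 -57.774 109.84 ] [-0.    -0.056  0.998 -0.   ] [-0.21   0.391 -2.257] [ 0.034 -0.06   0.024]
scene [(0.59, np.int64(527))]
(array([550.706, -59.706,   0.111]), np.float64(0.40654534101486206))
top []
```

View pics/h.png

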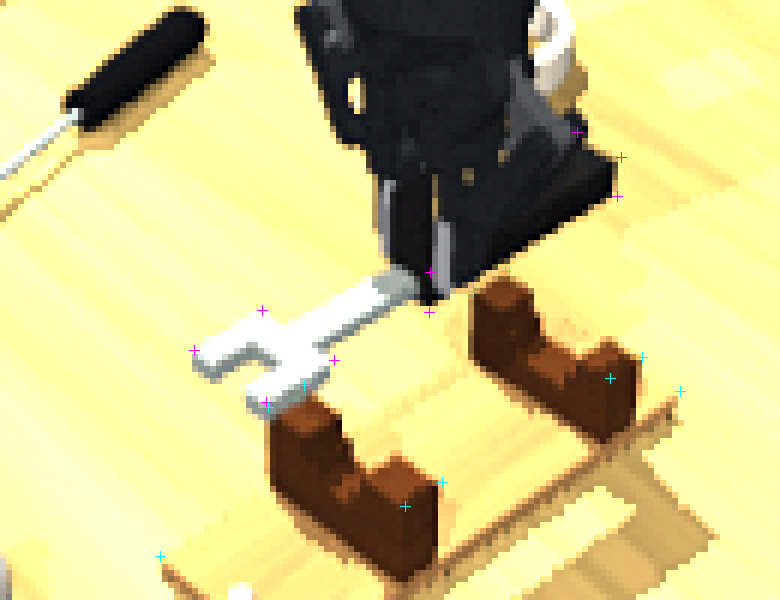

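The overlay lines up for spanner and cradle with the same ~1 px offset, so they're aligned relative to each other. The head is over the narrow block (300,400) and the tail over the wide one (560,280). I'll lower in stages.

>>> jog_arm --series "0 0.001 0.06 0 0 0 -1;0 0.001 0.12 0 0 0 -1;0 0.001 0.15 0 0 0 -1;0 0.001 0.165 0 0 0 -1;0 0.001 0.175 0 0 0 -1;0 0.001 0.18 0 0 0 -1;0 0.001 0.18 0 0 0 -1"

```text
time_s: 14.12
eef_pos: [550.7, -56.7, 38.2]
ee_rot: [0.0, -0.056, 0.998, -0.0]
force: [0.7, -0.3, -2.0]
grip_width: 0.252
grip_force: 88.8
```

```bash
python3 - <<'E'
from ov import *
s=sense(); p=s["eef_pos"]; print(s["time_s"],p,s["force"],s["wrist_torque"])
c=capture("scene")
a=show(c,[p[0],p[1],.108,p[2]+4],[550.6,-57,.108,0],(170,260,270,380),6,"")
cv2.imwrite("pics/i.png",a)
E
```

```text
14.125 [550.66141491 -56.72891347  38.16457702] [ 0.74063372 -0.33116064 -1.99299991] [ 0.03403893 -0.05367756  0.00075442]
```

View pics/i.png

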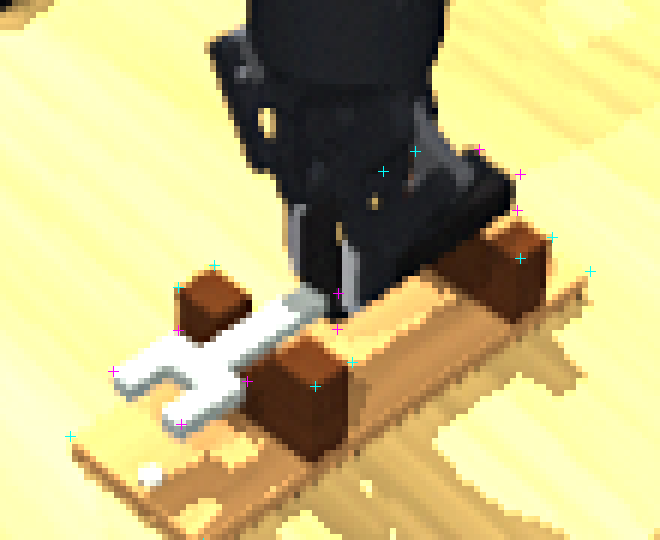

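The shank sits between the narrow block's prongs at (210,300) and (300,350), and the handle is inside the wide notch, with no contact force. Continuing down.

>>> jog_arm --series "0 0 0.008 0 0 0 -1;0 0 0.016 0 0 0 -1;0 0 0.02 0 0 0 -1;0 0 0.02 0 0 0 -1"

```text
time_s: 14.68
eef_pos: [550.5, -56.7, 29.7]
ee_rot: [-0.0, -0.056, 0.998, 0.0]
force: [0.6, 0.3, -2.2]
grip_width: 0.249
grip_force: 88.8
```

>>> jog_arm --series "0 0 0.004 0 0 0 -1;0 0 0.008 0 0 0 -1;0 0 0.008 0 0 0 -1"

```text
time_s: 15.05
eef_pos: [550.5, -56.7, 26.6]
ee_rot: [-0.0, -0.056, 0.998, 0.0]
force: [-0.6, 0.2, -1.9]
grip_width: 0.249
grip_force: 88.8
```

>>> jog_arm --series "0 0 0.003 0 0 0 -1;0 0 0.003 0 0 0 -1;0 0 0.003 0 0 0 -1"

```text
time_s: 15.42
eef_pos: [550.6, -56.7, 26.4]
ee_rot: [0.0, -0.056, 0.998, -0.0]
force: [-4.1, 0.4, 6.6]
grip_width: 0.253
grip_force: 89.9
```

Contact: the load has transferred, so it's seated at the expected height. I'll release and then rise.

>>> jog_arm --series "0 0 0 0 0 0 0;0 0 0 0 0 0 0.5;0 0 0 0 0 0 0.5;0 0 0 0 0 0 0.5;0 0 0 0 0 0 0.5;0 0 -0.04 0 0 0 0.5;0 0 -0.12 0 0 0 0.5;0 0 -0.24 0 0 0 0.5;0 0 -0.36 0 0 0 0.5;0 0 -0.48 0 0 0 0.5;0 0 -0.5 0 0 0 0.5;0 0 -0.5 0 0 0 0.5"

```text
time_s: 16.92
eef_pos: [550.4, -56.7, 225.9]
ee_rot: [0.0, -0.056, 0.998, -0.0]
force: [-0.1, 0.2, -0.8]
grip_width: 0.75
grip_force: 0.0
```

```bash
python3 - <<'E'
from ov import *
np.set_printoptions(precision=3,suppress=True)
s=sense(); print(s["time_s"],s["eef_pos"],s["force"],s["grip_width"],s["joints"])
c=capture("scene"); t=capture("top")
cv2.imwrite("pics/j_s.png",c["img"][:,:,::-1]);cv2.imwrite("pics/j_t.png",t["img"][:,:,::-1])
for k in(c,t):
    r=regions_of("spanner",k); print([(x["confidence"],x["point"],x["region"].sum()) for x in r[:2]])
    if r: print(fit(B["spanner"],[(k,r[0]["region"].astype(np.float32))],[550.6,-57,.108],30))
    print([mark_of(l,k)[:1] for l in("spanner","spanner_head","guard_grip","guard_hinge")])
# station fit: board + fence
BS=[(-150,150,-130,130,0,18),(86,104,-125,125,18,110),(-78,82,-73,73,97,103)]
rg=[]
for k in(c,t):
    m=np.zeros((400,640),bool)
    for l in("station","guard"):
        r=regions_of(l,k)
        if r: print(l,r[0]["confidence"],r[0]["region"].sum()); m|=r[0]["region"]
    rg.append((k,m.astype(np.float32)))
for S in(rg,rg[:1],rg[1:]): print(fit(BS,S,[590,243,.08]))
E
```

```text
16.925 [550.416 -56.654 225.944] [-0.086  0.183 -0.833] 0.7495391876376546 [-0.314  0.37   1.4    0.     1.371 -1.998]
[(0.61, [221.8, 326.8], np.int64(776))]
(array([550.6  , -58.807,   0.121]), np.float64(0.12053799629211426))
[[{'point': [224.3, 327.1], 'confidence': 0.67}], [{'point': [238.0, 300.4], 'confidence': 0.77}], [{'point': [257.9, 433.7], 'confidence': 0.56}], [{'point': [316.9, 379.0], 'confidence': 0.61}]]
[]
[[], [{'point': [194.0, 216.1], 'confidence': 0.64}], [{'point': [193.0, 214.4], 'confidence': 0.69}], [{'point': [145.4, 214.0], 'confidence': 0.96}]]
station 0.88 17300
guard 0.83 5757
station 0.58 7472
guard 0.89 3016
(array([594.314, 241.51 ,   0.136]), np.float64(0.06153136491775513))
(array([593.588, 241.1  ,   0.132]), np.float64(0.031867802143096924))
(array([592.81 , 242.121,   0.137]), np.float64(0.08922380208969116))
```

```bash
python3 - <<'E'
from fit import *
from plan import plan
np.set_printoptions(precision=1,suppress=True)
c=capture("scene"); t=capture("top")
st=np.array([594,241.5]); y=.134; R=np.array([[np.cos(y),-np.sin(y)],[np.sin(y),np.cos(y)]])
g=np.r_[st+R@[-68,0],140]; h=np.r_[st+R@[82,0],100]
print(g,h)
for k in(c,t):
    print("proj",proj(k,[g,h])[:,::-1],[mark_of(l,k)[0]["point"] for l in("guard_grip","guard_hinge")],at_z(k,mark_of("guard_grip",k)[0]["point"],140))
    # dark bar blob near the projected grip
    q=proj(k,[g])[0].astype(int); w=k["img"][q[1]-14:q[1]+15,q[0]-20:q[0]+21].astype(int)
    n,l,stt,ce=cv2.connectedComponentsWithStats((w.max(2)<55).astype(np.uint8))
    for i in range(1,n):
        if stt[i,4]>20: 
            rc=(ce[i,1]+q[1]-14,ce[i,0]+q[0]-20); print("blob",stt[i],np.array(rc),at_z(k,rc,140))
plan([g[0],g[1],225],y)
E
```

```text
[526.6 232.4 140. ] [675.3 252.5 100. ]
proj [[256.5 431.5]
 [316.4 381.5]] [[256.8, 431.5], [314.9, 380.9]] [527.2 233.  140. ]
blob [  9   6  24  18 202] [256.7 431.5] [527.1 232.9 140. ]
proj [[193.6 213.6]
 [146.1 214.6]] [[192.8, 213.3], [146.2, 210.9]] [528.9 233.4 140. ]
blob [13 14 16  5 66] [195.  213.5] [522.9 232.6 140. ]
t 18.12 pos [550.5 -56.7 225.5] shift [-0.   0.7  0. ] turn [-0. -0. -0.]
```

>>> jog_arm --series "-0.003 0.12 0 0 0 0 1;-0.006 0.25 0 0 0 0 1;-0.01 0.38 0 0 0 0 1;-0.014 0.51 0 0 0 -0.008 1;-0.018 0.62 0 0 0 -0.0165 1;-0.0217 0.7 0 0 0 -0.0165 1;-0.0217 0.7254 0.05 0 0 -0.0165 1;-0.0217 0.7254 0.12 0 0 -0.0165 1;-0.0217 0.7254 0.18 0 0 -0.0165 1;-0.0217 0.7254 0.19 0 0 -0.0165 1;-0.0217 0.7254 0.19 0 0 -0.0165 1"

```text
time_s: 19.5
eef_pos: [526.8, 232.6, 150.2]
ee_rot: [0.0, -0.069, 0.998, 0.0]
force: [0.7, -0.4, -0.7]
grip_width: 1.001
grip_force: 0.0
```

```bash
python3 - <<'E'
from fit import *
from plan import plan
s=sense(); p=s["eef_pos"]; print(s["time_s"],p,s["ee_rot"],s["force"],s["joints"])
plan([526.7,232.6,112],.134)
c=capture("scene")
r0,r1,c0,c1=190,300,370,500; f=6
im=cv2.resize(c["img"][r0:r1,c0:c1],None,fx=f,fy=f,interpolation=cv2.INTER_NEAREST)[:,:,::-1]
im=np.clip(im.astype(float)*1.8,0,255).astype(np.uint8)
u=np.array([-np.sin(.134),np.cos(.134),0])
for X,col in((p+42*u-[0,0,6],(0,255,0)),(p-42*u-[0,0,6],(0,255,0)),(p+42*u+[0,0,22],(0,0,255)),(p-42*u+[0,0,22],(0,0,255)),([526.7,232.6,140]+22*u,(255,0,255)),([526.7,232.6,140]-22*u,(255,0,255))):
    q=(proj(c,X)[0]+.5-[c0,r0])*f; cv2.drawMarker(im,tuple(int(v) for v in q),col,0,12,2)
cv2.imwrite("pics/k.png",im[:600])
E
```

```text
19.5 [526.80809939 232.64434543 150.16978785] [ 3.94602532e-04 -6.92644154e-02  9.97598257e-01  5.99529069e-05] [ 0.71037747 -0.43838325 -0.72541814] [ 2.12506527e-01  4.82274403e-01  1.43722516e+00  6.45088382e-06
  1.22129485e+00 -1.49693185e+00]
t 19.5 pos [526.8 232.6 150.2] shift [ 0.0004 -0.0001  0.0954] turn [0.     0.0005 0.003 ]
```

View pics/k.png

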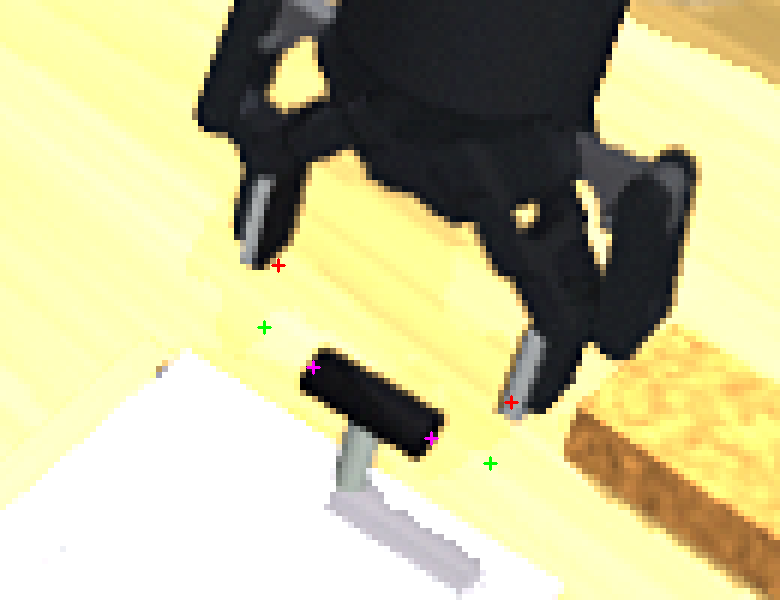

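The tips, at (262,265) and (515,410), match the +28 mm offset and straddle the bar at (370,403). I'll descend and pinch.

>>> jog_arm --series "0 0 0.04 0 0 0 1;0 0 0.08 0 0 0 1;0 0 0.1 0 0 0 1;0 0 0.105 0 0 0 1;0 0 0.105 0 0 0 1;0 0 0.105 0 0 0 0;0 0 0.105 0 0 0 -1;0 0 0.105 0 0 0 -1;0 0 0.105 0 0 0 -1;0 0 0.105 0 0 0 -1;0 0 0.105 0 0 0 -1" --grip_force 50

```text
time_s: 20.92
eef_pos: [526.6, 232.7, 107.9]
ee_rot: [0.0, -0.069, 0.998, 0.0]
force: [-2.8, -0.3, 6.1]
grip_width: 0.507
grip_force: 51.2
```

```bash
python3 - <<'E'
from h import *
s=sense(); print(s["time_s"],s["eef_pos"],s["ee_rot"],s["force"],s["wrist_torque"],s["grip_width"])
q=s["ee_rot"]; R=Ro.from_quat([q[1],q[2],q[3],q[0]]).as_matrix()
ph=np.arctan2(40,150); r=np.hypot(150,40)
for th in np.r_[np.arange(2,61,3),60]:
    a=ph+np.radians(th); dx=150-r*np.cos(a); dz=r*np.sin(a)-40
    print(th,np.round(R.T@[dx*np.cos(.134),dx*np.sin(.134),dz]/400,4))
E
```

```text
20.925 [526.60719866 232.66947601 107.94474614] [ 2.77776275e-04 -6.92989056e-02  9.97595901e-01  4.43148212e-05] [-2.84603651 -0.27253208  6.11903029] [-0.04721904  0.30494558 -0.00752469] 0.5072835390041308
2 [-0.0037 -0.     -0.013 ]
5 [-0.0102 -0.     -0.0323]
8 [-0.0176 -0.0001 -0.0512]
11 [-0.026  -0.0001 -0.0697]
14 [-0.0354 -0.0002 -0.0877]
17 [-0.0457 -0.0002 -0.1052]
20 [-0.0569 -0.0003 -0.1222]
23 [-0.069  -0.0003 -0.1385]
26 [-0.0819 -0.0004 -0.1542]
29 [-0.0956 -0.0004 -0.1692]
32 [-0.1101 -0.0005 -0.1835]
35 [-0.1253 -0.0006 -0.1969]
38 [-0.1412 -0.0007 -0.2096]
41 [-0.1577 -0.0007 -0.2214]
44 [-0.1748 -0.0008 -0.2323]
47 [-0.1925 -0.0009 -0.2423]
50 [-0.2107 -0.001  -0.2514]
53 [-0.2293 -0.0011 -0.2595]
56 [-0.2484 -0.0012 -0.2667]
59 [-0.2677 -0.0012 -0.2728]
60 [-0.2743 -0.0013 -0.2746]
```

Pinched: 43 mm opening, matching the 44 mm bar. I'll raise it gently to about 20° first.

>>> jog_arm --series "-0.0037 0 -0.013 0 0 0 -1;-0.0102 0 -0.0323 0 0 0 -1;-0.0176 0 -0.0512 0 0 0 -1;-0.026 0 -0.0697 0 0 0 -1;-0.0354 0 -0.0877 0 0 0 -1;-0.0457 0 -0.1052 0 0 0 -1;-0.0569 0 -0.1222 0 0 0 -1;-0.0569 0 -0.1222 0 0 0 -1;-0.0569 0 -0.1222 0 0 0 -1" --grip_force 60

```text
time_s: 22.05
eef_pos: [549.0, 235.7, 156.2]
ee_rot: [-0.0, -0.069, 0.998, -0.0]
force: [3.4, 2.6, -7.2]
grip_width: 0.503
grip_force: 62.2
```

```bash
cat > ga.py <<'E'
from fit import *
from scipy.optimize import minimize_scalar
BX=[(-160,0,-73,73,-2.5,2.5),(-156,-144,-6,6,0,40),(-159,-141,-22,22,31,49)]
def gm(c,th,h=(675.3,252.5,100),y=.134,S=4):
    m=np.zeros((1600,2560),np.uint8); R=(Ro.from_euler("z",y)*Ro.from_euler("y",th)).as_matrix()
    for b in BX:
        P=np.array([(x,v,z) for x in b[:2] for v in b[2:4] for z in b[4:]],float)@R.T+h
        cv2.fillConvexPoly(m,cv2.convexHull(np.round((proj(c,P)+.5)*S).astype(np.int32)),1)
    return cv2.resize(m.astype(np.float32),(640,400),interpolation=cv2.INTER_AREA)
def angle():
    for n in("scene","top"):
        c=capture(n); r=regions_of("guard",c)
        if not r: print(n,"none"); continue
        g=r[0]["region"].astype(np.float32)
        f=lambda d:1-np.minimum(m:=gm(c,np.radians(d)),g).sum()/np.maximum(m,g).sum()
        ds=np.arange(-4,80,4); b=ds[np.argmin([f(d) for d in ds])]
        o=minimize_scalar(f,bounds=(b-4,b+4),method="bounded"); print(n,r[0]["confidence"],round(o.x,1),round(o.fun,3))
    k=mark_of("guard_grip",capture("scene")); print(k[:1])
if __name__=="__main__":
    s=sense(); print(s["time_s"],s["eef_pos"],s["ee_rot"],s["force"],s["grip_width"]); angle()
E
python3 ga.py
```

```text
22.05 [548.99025685 235.74624841 156.21944409] [-1.11098451e-05 -6.93245295e-02  9.97594160e-01 -3.99365057e-05] [ 3.41183489  2.56633379 -7.17804842] 0.5027487508344205
scene 0.71 18.3 0.11
top 0.92 -3.2 0.57
[{'point': [246.2, 432.3], 'confidence': 0.95}]
```

>>> jog_arm --series "-0.0121 0 -0.0163 0 0 0 -1;-0.025 0 -0.032 0 0 0 -1;-0.0387 0 -0.047 0 0 0 -1;-0.0532 0 -0.0613 0 0 0 -1;-0.0684 0 -0.0747 0 0 0 -1;-0.0843 0 -0.0874 0 0 0 -1;-0.1008 0 -0.0992 0 0 0 -1;-0.1179 0 -0.1101 0 0 0 -1;-0.1179 0 -0.1101 0 0 0 -1;-0.1179 0 -0.1101 0 0 0 -1"

```text
time_s: 23.6
eef_pos: [595.7, 242.2, 200.3]
ee_rot: [-0.0, -0.069, 0.998, -0.0]
force: [0.4, -1.2, -8.1]
grip_width: 0.497
grip_force: 63.2
```

```bash
python3 ga.py
```

```text
23.6 [595.68531505 242.16775292 200.34559244] [-3.72384427e-05 -6.93015019e-02  9.97595751e-01 -1.32647251e-04] [ 0.36694651 -1.18623531 -8.12789797] 0.49700876745211475
scene 0.67 41.9 0.122
top 0.7 40.3 0.574
[{'point': [238.5, 299.1], 'confidence': 0.56}]
```

>>> jog_arm --series "-0.0177 0 -0.01 0 0 0 -1;-0.0359 0 -0.0191 0 0 0 -1;-0.0545 0 -0.0272 0 0 0 -1;-0.0736 0 -0.0344 0 0 0 -1;-0.0929 0 -0.0405 0 0 0 -1;-0.0995 0 -0.0423 0 0 0 -1;-0.0995 0 -0.0423 0 0 0 -1;-0.0995 0 -0.0423 0 0 0 -1"

```text
time_s: 24.9
eef_pos: [635.1, 247.6, 217.4]
ee_rot: [0.0, -0.069, 0.998, -0.0]
force: [-2.0, -3.6, -6.3]
grip_width: 0.499
grip_force: 61.7
```

```bash
cat >> ga.py <<'E'
    c=capture("scene"); cv2.imwrite("pics/l.png",c["img"][:,:,::-1])
    # joint fit of angle and hinge offset
    g=regions_of("guard",c)[0]["region"].astype(np.float32)
    def f(v):
        m=gm(c,np.radians(v[0]),(675.3+v[1],252.5+v[2],100)); return 1-np.minimum(m,g).sum()/np.maximum(m,g).sum()
    o=minimize(f,[58,0,0],method="Nelder-Mead",options=dict(initial_simplex=[[58,0,0],[63,0,0],[58,5,0],[58,0,5]])); print("joint",o.x,o.fun)
    s=sense(); print([ (l,[x["point"] for x in mark_of(l,c)[:2]]) for l in("spanner","spanner_head","cradle_narrow","guard_hinge")])
E
python3 ga.py
```

```text
24.9 [635.14253022 247.63435884 217.414546  ] [ 1.23820337e-04 -6.91739179e-02  9.97604601e-01 -1.16772740e-04] [-2.03026196 -3.58815957 -6.32649364] 0.49878662538265606
scene 0.96 57.6 0.174
top 0.66 56.0 0.522
[{'point': [247.3, 411.8], 'confidence': 0.73}]
joint [64.44766526 -3.06691216  8.05626853] 0.14897620677947998
[('spanner', [[226.0, 326.3], [230.2, 326.6]]), ('spanner_head', [[239.0, 298.5]]), ('cradle_narrow', [[234.9, 318.2]]), ('guard_hinge', [[319.4, 382.9]])]
```

```bash
python3 - <<'E'
from ga import *
c=capture("scene"); g=regions_of("guard",c)[0]["region"]
pts=cv2.convexHull(np.argwhere(g).astype(np.int32))
print("ext rows",np.argwhere(g).min(0),np.argwhere(g).max(0))
for d in(54,57,60,63):
    m=gm(c,np.radians(d))>.5; a=np.argwhere(m)
    R=(Ro.from_euler("z",.134)*Ro.from_euler("y",np.radians(d))).as_matrix()
    P=np.array([(-160,-73,2.5),(-160,73,2.5),(-150,0,40)])@R.T+(675.3,252.5,100)
    # along-edge: rim metal centroid
    print(d,a.min(0),a.max(0),(m&~g).sum(),(g&~m).sum(),np.round(proj(c,P)[:,::-1],1).tolist())
# region row extents per column band
for col in range(345,475,12):
    r=np.flatnonzero(g[:,col]); 
    print(col,(r.min(),r.max(),len(r)) if len(r) else None,[ (np.flatnonzero(gm(c,np.radians(d))[:,col]>.5)[[0,-1]].tolist() if (gm(c,np.radians(d))[:,col]>.5).any() else None) for d in(57,60,63)])
print([ (round(x["confidence"],2),x["point"]) for x in mark_of("guard_grip",c)])
E
```

```text
ext rows [224 352] [340 466]
54 [218 351] [342 462] 1014 473 [[217.7, 388.6], [260.7, 461.9], [243.1, 412.5]]
57 [218 350] [342 461] 952 460 [[217.6, 386.5], [261.1, 460.5], [244.4, 410.0]]
60 [218 350] [342 459] 939 517 [[217.7, 384.3], [261.7, 458.8], [245.9, 407.5]]
63 [218 350] [342 457] 960 625 [[218.1, 382.0], [262.6, 457.0], [247.6, 404.8]]
345 None [None, None, None]
357 (np.int64(279), np.int64(294), 16) [[279, 298], [278, 298], [277, 298]]
369 (np.int64(254), np.int64(306), 53) [[254, 307], [252, 307], [249, 307]]
381 (np.int64(228), np.int64(315), 88) [[230, 316], [226, 316], [221, 316]]
393 (np.int64(249), np.int64(324), 76) [[221, 326], [222, 326], [224, 326]]
405 (np.int64(228), np.int64(330), 103) [[228, 335], [230, 335], [231, 335]]
417 (np.int64(240), np.int64(340), 84) [[235, 341], [237, 341], [238, 341]]
429 (np.int64(255), np.int64(327), 73) [[242, 319], [244, 318], [245, 318]]
441 (np.int64(251), np.int64(311), 61) [[249, 297], [251, 296], [252, 295]]
453 (np.int64(257), np.int64(287), 31) [[256, 276], [258, 274], [260, 272]]
465 (np.int64(262), np.int64(265), 4) [None, None, None]
[(0.64, [244.5, 411.7])]
```

```bash
python3 -c "
from rig import *
s=sense();print(s['time_s'],s['force'],s['grip_width'],s['grip_force']);print(finish_job())"
```

```text
25.65 [-1.60459859 -4.88746394 -5.81380887] 0.5020020162258931 61.73826813697815
the job is handed in; nothing more can be done
None
```

The spanner is released and lying in both cradle notches with its head at the narrow end. The arm is still holding the guard open at about 60 degrees; that angle comes from the arm's measured travel, while my camera fit read about 58. I handed the job in at 25.65 s, and no verdict came back.

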